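# Seat the film mask on its locating pins

### The job

The black film mask lying loose on the light stage has to sit on its two locating pins before the next negatives are scanned. Push it gently sideways with the fingertips, along the steel fence, until its two holes drop over the pins and it lies flat on the stage. Do not pinch it or pick it up, leave the other things on the counter where they are, and take the hand away when it is seated.

Things in the scene. Friction and masses are not known exactly. Their poses are not given: they have to be found in the camera images.
- stage: Silver light panel fixed to the counter, 220 mm (its x) by 350 mm (its y), flat top 24 mm above the counter, white 75 mm opal square in the middle. Origin: centre of its underside. A steel fence runs along its far (+x) side, and two brass pins stand up from the top before it.
- mask: Loose black aluminium plate, 130 mm (its x) by 190 mm (its y) by 6 mm, 0.26 to 0.42 kg, 56 mm square window in the middle. Origin: centre of its underside; z out of its upper face. Seated, its axes and origin agree with the stage's within 2 mm, 24 mm up, about 1 mm short of the fence. It slides at 1 to 3 N and drops by its own weight once the holes are over the pins, which then stand 2 mm proud.
- stage_centre (a point): Fixed point, centre of the stage top (24 mm above the counter), where the mask's origin comes when seated. At the start the mask lies 7 to 12 mm towards the robot from it (stage x), 15 to 29 mm to the left or right (stage y), up to 4 degrees askew; its far side rests on the pin tips and its near edge on the stage, so it leans about 4 degrees.
- fence (a point): Middle of the top edge of the fence face that meets the mask: stage x = +66 mm, y = 0, 38 mm above the counter. The fence is 250 mm long along stage y, 12 mm thick, 14 mm high above the stage top.
- pin_round (a point): Centre of the tip of the pin at stage x = +42, y = +50 mm, 32 mm above the counter. Both pins are 8 mm in diameter and 8 mm high above the stage top; the upper half is a round nose.
- pin_slot (a point): Centre of the tip of the other pin, at stage x = +42, y = -50 mm, 32 mm above the counter.
- hole_round (a point): Centre, in the mask's underside, of its round hole, 11.5 mm in diameter, at mask x = +42, y = +50 mm; goes over pin_round.
- hole_slot (a point): Centre, in the mask's underside, of its slot, 11.5 mm (mask x) by 16 mm (mask y), at mask x = +42, y = -50 mm; goes over pin_slot.
- can_a: Red plastic film can, 34 mm diameter, 50 mm high, standing beyond the stage; origin: centre of its underside. To be left alone.
- can_b: The other red film can, the same. To be left alone.
- viewer: Brass slide viewer, 85 by 75 mm and 62 mm high with a round eyepiece and a slide standing 11 mm out of its top, standing off one end of the stage; origin: centre of its underside. To be left alone.
- qr_plate: Silver tripod quick-release plate, 52 by 38 mm, 16 mm high with its screw, lying off the other end of the stage; origin: centre of its underside. To be left alone.

How it is judged (in metres and radians):
At the end, for the whole second after the job is handed in: Both holes of the mask are over their pins (round hole within 3 mm, slot within 4.5 mm of the pin centres), the mask lies flat on the stage (within 1.8 mm and 0.015 rad) and at rest, and the cans, the viewer and the quick-release plate are within 15 mm of where they stood (horizontal distance between hole_round and pin_round below 0.003 m and horizontal distance between hole_slot and pin_slot below 0.0045 m and z of mask in the frame of stage below 0.0258 m and angle between mask's own z axis and vertical below 0.015 rad and linear speed of mask below 0.01 m/s and distance of each of can_a, can_b, viewer, qr_plate from where it was at the start of the episode below 0.015 m); the robot touches nothing.
It fails at once if the mask is lifted (its middle more than 16 mm above the stage top) or tipped up (more than 0.3 rad) (z of mask in the frame of stage above 0.04 m or angle between mask's own z axis and vertical above 0.3 rad).
It fails at once if the fingers pinch the mask or shove it hard (more than 35 N) (contact force between the fingers and mask above 35 N).
It fails at once if a film can, the viewer or the quick-release plate is shifted more than 15 mm or tipped (distance of any of can_a, can_b, viewer, qr_plate from where it was at the start of the episode above 0.015 m or angle between any of can_a, can_b, viewer, qr_plate's own z axis and vertical above 0.3 rad).
It also fails if it takes over 51 s, if anything falls off the work surface, if the arm or the gripper's body presses on something with over 40 N, if the wrist force passes 120 N, or if a joint passes its speed limit or range.

### The arm

A 6-joint arm with a two-finger parallel gripper is mounted at the origin on the work surface. World frame = base frame: x ahead of the robot, y to its left, z up, the work surface at z = 0. Lengths are in mm, angles in rad, forces in N, time in s.
With the tool pointing down it reaches from about 300 to 850 mm from the base axis. Payload 4.2 kg.
Tool frame: the origin (TCP) lies on the centre line of the jaws, within the pads' length; the fingertips stand 22 mm ahead of it and the grasp point (between the pads) lies 3 mm ahead of it; z points along the fingers, y is the direction in which the jaws open and shut (so a half turn about z gives the same grasp; the last joint's range is limited). The gripper opens to 91 mm and grips with 3 to 60 N. Pads are 32 mm wide; open, the fingers measure 118 mm over their backs; the gripper's body (76 mm by 178 mm) begins 60 mm behind the grasp point.
Start: joints at [-1.223, 0.32, 1.565, -0, 1.257, -0.02], TCP at [206.752, -536.558, 235.976] pointing down, gripper open.
Joint ranges: [-3.11, 3.11], [-0.84, 2.01], [0.21, 2.61], [-1.34, 4.49], [0.05, 2.63], [-2.56, 2.56]. Speed limits (rad/s): [2.57, 2.57, 3.14, 3.14, 3.14, 3.14].

### API

Orientations are given as [roll, pitch, yaw] about the fixed x, y, z axes, in that order (R = Rz(yaw) Ry(pitch) Rx(roll)).
In Python, from rig import get_obs, read_camera, sign_off gives the robot as it stands.
- The arm moves only by the shell command python3 -m creep 'ROWS' [OPENING] [FORCE]. ROWS is JSON, one flat list of numbers, 6 for each row, row after row: the shift along the tool's x, y, z in m, then the turn, a rotation vector about the tool's x, y, z in degrees. A call has 1 to 20 rows; each row is the pose to reach, as a shift and turn from the pose commanded when the call began, along the tool's axes at that moment; what a row does not reach only later rows make up. A row lasts 1/12 s, in which the tool goes at most 41.7 mm and 7.16 degrees, less where a joint would pass 70% of its speed; a pose out of reach is approached as far as the arm can. A call with a gripper value outside its range is refused whole. OPENING is the opening, from 0 (shut) to 1 (fully open), set as the call begins (- or left out, the last holds). The fingers move at their own pace and stop on an object; FORCE is the grip in N (left out, the last holds). Time passes only in rows, so rows that repeat a pose let the fingers close. It gives the time, the measured TCP pose, the force and the opening at its end, in the units of the state.
- get_obs(): the state, without advancing time (a new reading comes with each control period).
- read_camera(name): name is "scene" or "top"; returns a dict with "color" (400x640x3 uint8, red, green, blue), "camera_matrix" (3x3 intrinsics, pixels), "extrinsics" (4x4, takes a point from world to camera coordinates). Camera axes: x right, y up, looking along -z (the intrinsics and any distortion apply to the point x, -y, -z); pixel columns grow to the right and rows downward; lengths in mm; the calibration is good to about 2 mm. A picture is of the moment at which its call begins. There is no depth.
- sign_off(): hands the job in, once; it reports no verdict.
The state is a dict: "time": time; "joint_pos": joint angles; "qvel": joint speeds; "tau": joint torques, N m; "tcp_pos": TCP position; "tcp_rot": TCP orientation; "ft_force": force on the tool from outside, world axes, zero at the start; "torque": the same for the moment, N m; "grip_width": finger opening in mm.
Only numpy, scipy, OpenCV 4.12 (cv2) and the standard library are available. Lean on these libraries where they do the work, as an engineer would, in place of code of your own. Each camera call takes 0.05 s, during which the arm holds its last target. There are 200 camera calls.

## Working session

There is one attempt and no reset: what is moved stays moved. The work goes in short steps, Python scripts to look and compute and a shell command to move; the robot and the scene stay as the last step left them, time stands still between calls to the robot, and variables do not carry over. Pictures are saved under pics/ and viewed, about 8 in all and at most 12, crops included, and the job is handed in when it is done.

```bash
mkdir -p pics; ls; python3 - <<'E'
from rig import *
import cv2
print(get_obs())
for n in("scene","top"):
    d=read_camera(n);cv2.imwrite(f"pics/{n}0.png",d["color"][:,:,::-1]);print(n,d["camera_matrix"].tolist(),d["extrinsics"].round(4).tolist(),[k for k in d])
E
```

```text
pics
{'time': 0.0, 'joint_pos': array([-1.22297952e+00,  3.20308980e-01,  1.56566524e+00,  5.27996874e-06,
        1.25739901e+00, -1.99876384e-02]), 'qvel': array([ 6.03628034e-05, -9.82606973e-04, -4.81301239e-04, -6.56882845e-04,
        5.53808414e-04, -9.04794521e-04]), 'tau': array([-1.58580511e-03, -4.12464845e+01, -2.31979144e+01,  7.24688522e-02,
        4.57023026e-02, -1.31415800e-04]), 'tcp_pos': array([ 206.60273098, -536.10577574,  235.11579439]), 'tcp_rot': array([-3.13981254e+00, -4.06059651e-05,  3.67802777e-01]), 'ft_force': array([-0.3299935 , -0.10880706,  0.04678086]), 'torque': array([ 0.00615742, -0.01171385,  0.03033532]), 'grip_width': 91.51994652833855}
scene [[482.64698002658554, 0.0, 318.53444864331544], [0.0, 482.64698002658554, 204.61948785676017], [0.0, 0.0, 1.0]] [[-0.8065, 0.5911, 0.0126, 489.2726], [-0.3145, -0.4469, 0.8375, 165.1361], [0.5007, 0.6714, 0.5464, -1512.0466], [0.0, 0.0, 0.0, 1.0]] ['color', 'camera_matrix', 'extrinsics']
top [[438.57151159635356, 0.0, 317.8532844358123], [0.0, 438.57151159635356, 192.4504118623563], [0.0, 0.0, 1.0]] [[-0.0058, -1.0, 0.0078, 40.118], [0.987, -0.0045, 0.1605, -606.7427], [-0.1605, 0.0087, 0.987, -916.9082], [0.0, 0.0, 0.0, 1.0]] ['color', 'camera_matrix', 'extrinsics']
```

View pics/top0.png

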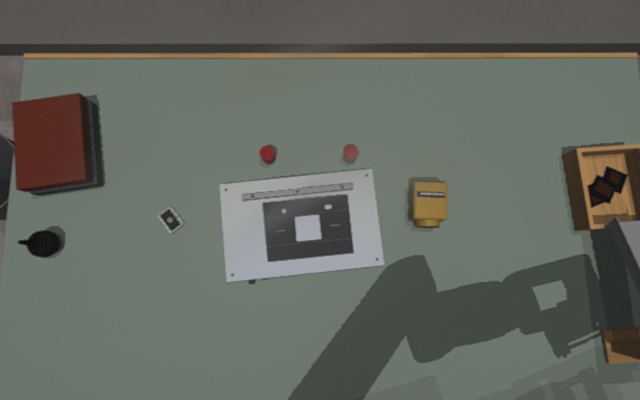

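View pics/scene0.png

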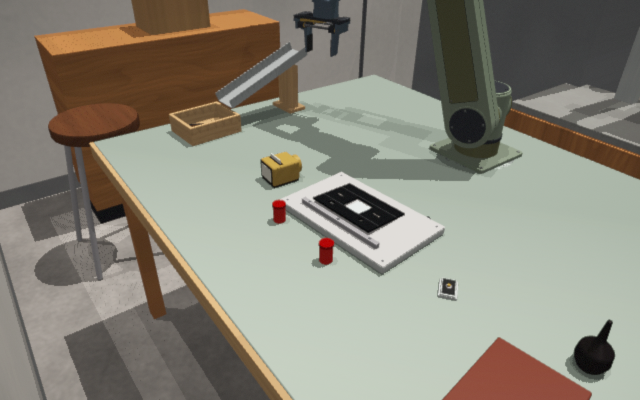

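The top view shows the stage corners at about (220,184), (373,169), (384,265) and (226,281). The black mask lies at about (264–353, 195–261), with its holes near (284,211) and (328,207). I'll look closer and fit the outlines.

```bash
cat > h.py <<'E'
import numpy as np,cv2
from rig import *
def proj(d,P):
    E=np.array(d["extrinsics"]);K=np.array(d["camera_matrix"])
    c=np.atleast_2d(P)@E[:3,:3].T+E[:3,3]
    c=c*[1,-1,-1]; u=c@K.T; return u[:,:2]/u[:,2:]
def ray(d,uv,z):
    E=np.array(d["extrinsics"]);K=np.array(d["camera_matrix"])
    c=np.linalg.inv(K)@[uv[0],uv[1],1]*[1,-1,-1]
    R=E[:3,:3];o=-R.T@E[:3,3];r=R.T@c
    return o+r*(z-o[2])/r[2]
def crop(d,x0,y0,x1,y1,name,s=4):
    im=cv2.resize(d["color"][y0:y1,x0:x1,::-1],None,fx=s,fy=s,interpolation=cv2.INTER_CUBIC)
    cv2.imwrite(name,im);return im
def quad(m):
    c=max(cv2.findContours(m.astype(np.uint8),cv2.RETR_EXTERNAL,cv2.CHAIN_APPROX_NONE)[0],key=cv2.contourArea)
    b=cv2.boxPoints(cv2.minAreaRect(c)); p=c[:,0].astype(float); L=[]
    for i in range(4):  # robust line per side
        a,e=b[i],b[(i+1)%4];t=(e-a)/np.linalg.norm(e-a);n=np.array([-t[1],t[0]])
        s=(p-a)@t/np.linalg.norm(e-a);k=(abs((p-a)@n)<5)&(s>.1)&(s<.9)
        L.append(cv2.fitLine(p[k].astype(np.float32),cv2.DIST_HUBER,0,.01,.01).ravel())
    q=[]
    for i in range(4):
        l,m2=L[i-1],L[i];A=np.array([l[:2],-m2[:2]]).T
        q.append(l[2:]+l[:2]*np.linalg.solve(A,m2[2:]-l[2:])[0])
    return np.array(q)
E
python3 - <<'E'
from h import *
d=read_camera("top");crop(d,212,150,396,286,"pics/c1.png",4.3)
g=d["color"].astype(int)
sub=g[160:290,212:394]
print(sub[60,::12].tolist())
E
```

```text
[[111, 122, 111], [164, 168, 166], [162, 167, 166], [160, 164, 165], [157, 162, 163], [80, 81, 83], [72, 75, 75], [160, 163, 173], [162, 165, 175], [69, 70, 70], [60, 60, 61], [60, 58, 60], [163, 165, 167], [162, 166, 167], [111, 121, 112], [110, 119, 109]]
```

View pics/c1.png

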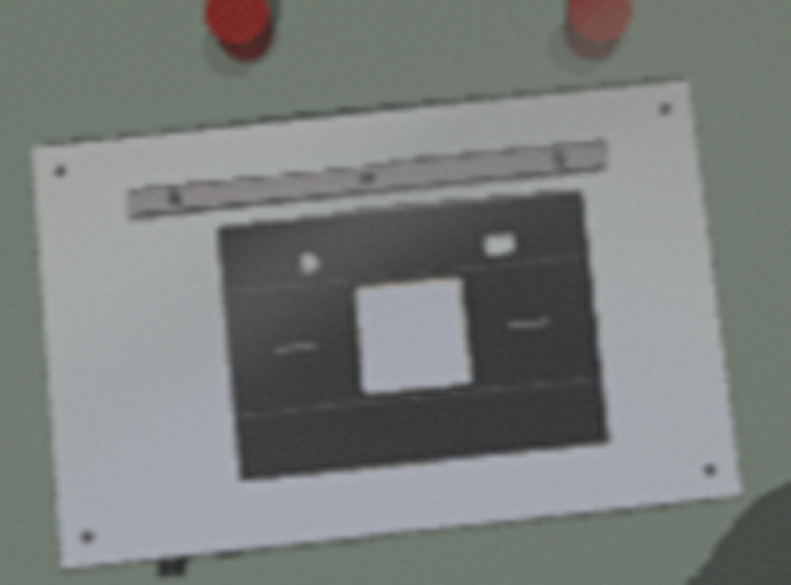

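The crop shows the stage, fence, black mask (shifted right, -y), the round hole at (310,263) and the slot at (500,244) clearly. Now I'll fit poses.

```bash
cat > fit.py <<'E'
from h import *
from scipy.optimize import least_squares
from scipy.ndimage import gaussian_filter
from scipy.spatial.transform import Rotation as R
def rectpts(hx,hy,z,n=40):
    t=np.linspace(-.93,.93,n)
    return np.array([[s*hx,q*hy,z] for s in(-1,1) for q in t]+[[q*hx,s*hy,z] for s in(-1,1) for q in t])
def rectmask(d,P,x0=200,y0=140,x1=410,y1=300,ss=8):
    q=(proj(d,P)-[x0-.0,y0-.0]+.5)*ss
    m=np.zeros(((y1-y0)*ss,(x1-x0)*ss),np.uint8);cv2.fillPoly(m,[np.round(q).astype(np.int32)],255)
    return cv2.resize(m,(x1-x0,y1-y0),interpolation=cv2.INTER_AREA)/255.
C=lambda hx,hy,z:np.array([[-hx,-hy,z],[hx,-hy,z],[hx,hy,z],[-hx,hy,z]],float)
def T(p,P): c,s=np.cos(p[2]),np.sin(p[2]);return P@np.array([[c,-s,0],[s,c,0],[0,0,1]]).T+[p[0],p[1],0]
def lean(P,z0,th): # lean th rad: +x side up
    return P@R.from_euler('y',-th).as_matrix().T+[0,0,z0]
def edgefit(d,pts,p0,tf,free=(1,1,1)):
    # move so that strongest gradient along outline normals lies on the edge
    g=cv2.cvtColor(d["color"],cv2.COLOR_RGB2GRAY).astype(float)
    gx=gaussian_filter(g,1.0,order=(0,1));gy=gaussian_filter(g,1.0,order=(1,0))
    mag=np.hypot(gx,gy)
    p=np.array(p0,float)
    for w in(7,4,3,3,2.5,2.5):
        uv=tf(p,pts);n=len(pts)//4
        nn=np.zeros_like(uv)
        for i in range(4):
            t=uv[(i+1)*n-1]-uv[i*n];t/=np.linalg.norm(t);nn[i*n:(i+1)*n]=[-t[1],t[0]]
        o=np.arange(-w,w+.01,.25)
        S=uv[:,None]+o[None,:,None]*nn[:,None]
        m=cv2.remap(mag.astype(np.float32),S[...,0].astype(np.float32),S[...,1].astype(np.float32),cv2.INTER_LINEAR)
        k=m.argmax(1);obs=uv+o[k][:,None]*nn;ok=m.max(1)>8
        f=lambda q:(((tf(q,pts)-obs)*nn).sum(1))[ok]
        r=least_squares(f,p,loss='soft_l1',f_scale=.3,x_scale=[1,1,.01]);p=r.x
    return p,np.sqrt(np.median(r.fun**2)),ok.sum()
def run(d,th=np.radians(4),zc=None):
    st=edgefit(d,rectpts(110,175,24),[ *ray(d,(303,225),24)[:2],.09],lambda p,P:proj(d,T(p,P)))
    zc=28.5 if zc is None else zc
    out=rectpts(65,95,6);win=rectpts(28,28,6)
    ctr=ray(d,(309,228),35)
    ms=edgefit(d,out,[*ctr[:2],.06],lambda p,P:proj(d,T(p,lean(P,zc,th))))
    wn=edgefit(d,win,[*ms[0][:2],ms[0][2]],lambda p,P:proj(d,T(p,lean(P,zc,th))))
    return st,ms,wn
def rel(s,m):
    c,si=np.cos(s[2]),np.sin(s[2]);dx,dy=m[0]-s[0],m[1]-s[1]
    return [round(c*dx+si*dy,2),round(-si*dx+c*dy,2),round(np.degrees(m[2]-s[2]),2)]
E
python3 - <<'E'
from fit import *
for n in ("top","scene"):
    d=read_camera(n)
    if n=="top":
        st,ms,wn=run(d)
    else:
        S0,M0=st[0],ms[0]
        st=edgefit(d,rectpts(110,175,24),S0,lambda p,P:proj(d,T(p,P)))
        f=lambda p,P:proj(d,T(p,lean(P,28.5,.07)))
        ms=edgefit(d,rectpts(65,95,6),M0,f);wn=edgefit(d,rectpts(28,28,6),M0,f)
    print(n);[print(a[0].round(3),a[1:]) for a in(st,ms,wn)]
    print(rel(st[0],ms[0]),rel(st[0],wn[0]))
d=read_camera("top")
for n,uv,z in (("can",(268,153),50),("can",(350,152),50),("viewer",(431,202),62),("viewer eyep",(427,224),40),("qr",(171,220),8)): print(n,ray(d,uv,z).round())
E
```

```text
top
[5.4057e+02 7.6171e+01 1.0100e-01] (np.float64(0.5011093259413213), np.int64(160))
[5.32134e+02 6.04840e+01 9.90000e-02] (np.float64(0.24759634439720463), np.int64(160))
[5.31391e+02 6.01360e+01 9.90000e-02] (np.float64(0.24872352194084155), np.int64(160))
[np.float64(-9.97), np.float64(-14.76), np.float64(-0.11)] [np.float64(-10.75), np.float64(-15.03), np.float64(-0.12)]
scene
[5.4069e+02 7.5500e+01 1.0100e-01] (np.float64(0.24522835286556105), np.int64(160))
[5.38747e+02 6.48430e+01 9.50000e-02] (np.float64(0.969351306971266), np.int64(160))
[5.3657e+02 6.4996e+01 9.0000e-03] (np.float64(0.6428187114591966), np.int64(159))
[np.float64(-3.01), np.float64(-10.41), np.float64(-0.33)] [np.float64(-5.16), np.float64(-10.04), np.float64(-5.24)]
can [696. 148.  50.]
can [698. -35.  50.]
viewer [ 583. -208.   62.]
viewer eyep [ 537. -203.   40.]
qr [552. 370.   8.]
```

Stage: (540.6, 75.9), yaw 5.8°. Mask relative to the stage: about (-10, -15) mm and square to it. The scene-camera mask fit disagrees and looks locked on the wrong edges, so I'll go with the top camera, which agrees with the picture. Plan: push the -y edge along stage +y with both fingertips, then push the near edge towards the fence. First I move over the -y side, staying high.

```bash
python3 -m creep '[0.484,-0.321,0.06,0,0,-74.6, 0.484,-0.321,0.06,0,0,-74.6, 0.484,-0.321,0.06,0,0,-74.6, 0.484,-0.321,0.06,0,0,-74.6, 0.484,-0.321,0.06,0,0,-74.6, 0.484,-0.321,0.06,0,0,-74.6, 0.484,-0.321,0.06,0,0,-74.6, 0.484,-0.321,0.06,0,0,-74.6, 0.484,-0.321,0.06,0,0,-74.6, 0.484,-0.321,0.06,0,0,-74.6, 0.484,-0.321,0.06,0,0,-74.6, 0.484,-0.321,0.06,0,0,-74.6, 0.484,-0.321,0.06,0,0,-74.6, 0.484,-0.321,0.06,0,0,-74.6, 0.484,-0.321,0.06,0,0,-74.6, 0.484,-0.321,0.06,0,0,-74.6, 0.484,-0.321,0.06,0,0,-74.6, 0.484,-0.321,0.06,0,0,-74.6, 0.484,-0.321,0.06,0,0,-74.6, 0.484,-0.321,0.06,0,0,-74.6]'
python3 -c "
from h import *
o=get_obs();print(o['tcp_pos'],o['tcp_rot'],o['ft_force'],o['joint_pos'])
d=read_camera('top');crop(d,200,120,440,300,'pics/c2.png',3.3)"
```

```text
time: 1.97
tcp_pos: [542.4, -64.2, 176.3]
tcp_rot: [3.141, 0.0, 1.668]
ft_force: [0.8, -0.3, 0.7]
grip_width: 91.3
[542.43467739 -64.22385012 176.26630017] [3.14129617e+00 3.22700061e-04 1.66783517e+00] [ 0.75761498 -0.34025556  0.68211674] [-1.38765361e-01  3.19900707e-01  1.72319100e+00 -2.74613169e-04
  1.09813730e+00 -2.35679279e-01]
```

View pics/c2.png

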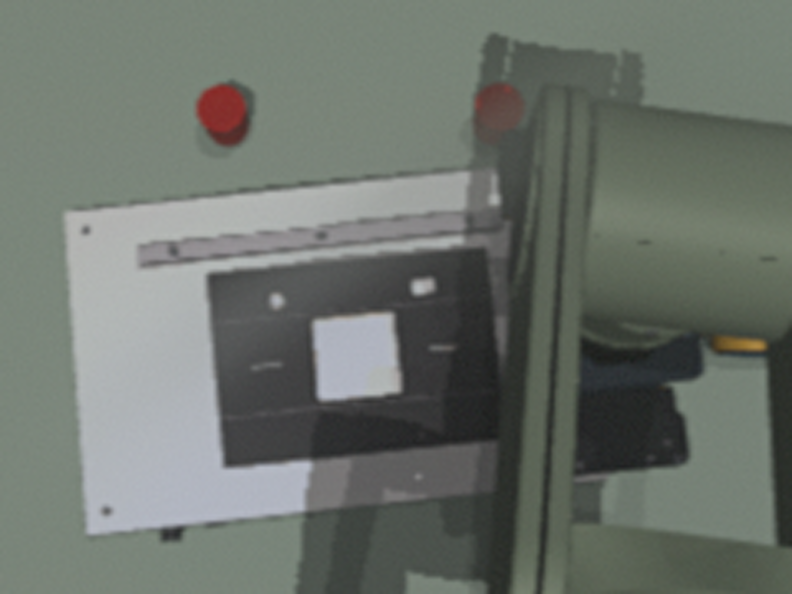

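The arm hovers to the right and covers the mask's -y edge. The window, round hole at (277,300), slot and left edge stay visible. Next I lower beside the mask to a few mm above the stage.

```bash
python3 -m creep '[0,0,0.04,0,0,0, 0,0,0.08,0,0,0, 0,0,0.11,0,0,0, 0,0,0.12,0,0,0, 0,0,0.124,0,0,0, 0,0,0.124,0,0,0, 0,0,0.124,0,0,0]'; python3 -m creep '[0,0,0.001,0,0,0, 0,0,0.002,0,0,0, 0,0,0.003,0,0,0, 0,0,0.003,0,0,0, 0,0,0.003,0,0,0]'
```

```text
time: 2.6
tcp_pos: [544.4, -63.4, 53.6]
tcp_rot: [3.138, 0.001, 1.669]
ft_force: [0.1, 1.4, 0.5]
grip_width: 91.3
time: 3.02
tcp_pos: [543.1, -63.0, 49.3]
tcp_rot: [3.141, 0.0, 1.67]
ft_force: [-0.4, 0.3, -0.1]
grip_width: 91.2
```

```bash
python3 -m creep '[0.002,0,0.001,0,0,0, 0.004,0,0.001,0,0,0, 0.006,0,0.001,0,0,0, 0.008,0,0.001,0,0,0, 0.009,0,0.001,0,0,0, 0.010,0,0.001,0,0,0, 0.011,0,0.001,0,0,0, 0.012,0,0.001,0,0,0, 0.013,0,0.001,0,0,0, 0.014,0,0.001,0,0,0, 0.015,0,0.001,0,0,0, 0.016,0,0.001,0,0,0, 0.017,0,0.001,0,0,0, 0.018,0,0.001,0,0,0, 0.018,0,0.001,0,0,0]'
cat >> fit.py <<'E'
def wfit(d,S,zc=28.5,th=np.radians(4),off=(0,-8)):
    # window and holes relative to stage
    p0=[*T(S,np.array([[-9.5,off[1],0.]]))[0][:2],S[2]]
    f=lambda p,P:proj(d,T(p,lean(P,zc,th)))
    w=edgefit(d,rectpts(28,28,6),p0,f)
    return rel(S,w[0]),w[1],w[2]
E
python3 -c "
from fit import *
S=[540.6,75.9,.101]
d=read_camera('top');crop(d,200,140,400,290,'pics/c3.png',4)
for o in (-12,-5,0):print(wfit(d,S,off=(0,o)))
"
```

```text
time: 4.27
tcp_pos: [541.1, -44.8, 47.9]
tcp_rot: [-3.142, -0.0, 1.67]
ft_force: [-0.2, -0.5, 0.2]
grip_width: 91.0
([np.float64(-10.99), np.float64(-7.5), np.float64(0.23)], np.float64(0.2499255927003638), np.int64(160))
([np.float64(-10.98), np.float64(-7.5), np.float64(0.25)], np.float64(0.24835293540112827), np.int64(160))
([np.float64(-10.99), np.float64(-7.5), np.float64(0.21)], np.float64(0.24990743895382755), np.int64(160))
```

View pics/c3.png

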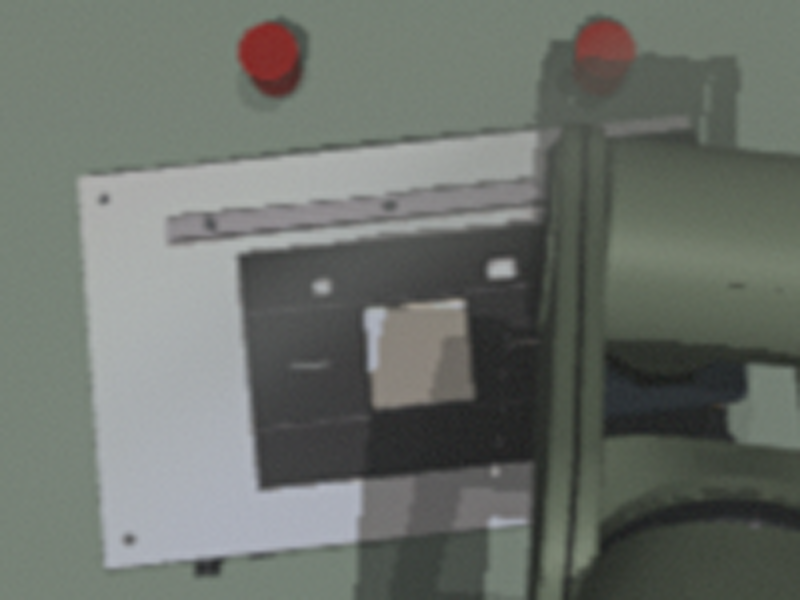

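The mask slid cleanly 7.5 mm without turning. The window left edge is at about (365,310) and the round hole at (322,287). I'll check the stage y reference against the fence middle, then finish the y push.

```bash
python3 -c "
from fit import *
d=read_camera('top')
S=[540.57,76.17,.101]
f=lambda p,P:proj(d,T(p,P+[72,0,0]))
u=edgefit(d,rectpts(6,125,38),S,f);print(u, rel(S,u[0]))
for n,q in(('L',(128,203)),('R',(606,156)),('mid screw',(367,178))):
  w=ray(d,(q[0]/4.3+211.6,q[1]/4.3+149.6),38);print(n,rel(S,[w[0],w[1],.101]))
"
```

```text
(array([5.27478452e+02, 7.37679102e+01, 1.22599478e-01]), np.float64(0.66395951301889), np.int64(104)) [np.float64(-13.27), np.float64(-1.07), np.float64(1.24)]
L [np.float64(71.97), np.float64(123.98), np.float64(0.0)]
R [np.float64(70.46), np.float64(-124.59), np.float64(0.0)]
mid screw [np.float64(72.0), np.float64(-0.0), np.float64(0.0)]
```

```bash
python3 -m creep '[0.001,0,0,0,0,0, 0.002,0,0,0,0,0, 0.003,0,0,0,0,0, 0.004,0,0,0,0,0, 0.005,0,0,0,0,0, 0.006,0,0,0,0,0, 0.007,0,0,0,0,0, 0.0075,0,0,0,0,0, 0.0075,0,0,0,0,0, 0.0075,0,0,0,0,0]'
python3 -c "
from fit import *
S=[540.57,76.1,.101]
d=read_camera('top')
for o in (-3,0):print(wfit(d,S,off=(0,o)))
"
```

```text
time: 5.2
tcp_pos: [540.4, -37.5, 47.9]
tcp_rot: [-3.142, -0.0, 1.67]
ft_force: [-0.1, -0.4, -0.4]
grip_width: 90.9
([np.float64(-10.94), np.float64(-0.24), np.float64(-0.45)], np.float64(0.24753054780868045), np.int64(160))
([np.float64(-10.95), np.float64(-0.23), np.float64(-0.44)], np.float64(0.2482631079872656), np.int64(160))
```

The mask is y-aligned (-0.2 mm) at x = -11. I back off, lift, turn 90° and go to the near edge.

```bash
python3 -m creep '[-0.008,0,0,0,0,0, -0.015,0,0,0,0,0, -0.015,0,-0.02,0,0,0, -0.015,0,-0.06,0,0,0, -0.015,0,-0.09,0,0,0, 0.113,-0.095,-0.09,0,0,89.9, 0.113,-0.095,-0.09,0,0,89.9, 0.113,-0.095,-0.09,0,0,89.9, 0.113,-0.095,-0.09,0,0,89.9, 0.113,-0.095,-0.09,0,0,89.9, 0.113,-0.095,-0.09,0,0,89.9, 0.113,-0.095,-0.09,0,0,89.9, 0.113,-0.095,-0.09,0,0,89.9, 0.113,-0.095,-0.09,0,0,89.9, 0.113,-0.095,-0.09,0,0,89.9, 0.113,-0.095,-0.09,0,0,89.9, 0.113,-0.095,-0.09,0,0,89.9, 0.113,-0.095,-0.09,0,0,89.9, 0.113,-0.095,-0.09,0,0,89.9, 0.113,-0.095,-0.09,0,0,89.9]'
python3 -c "
from fit import *
S=[540.57,76.1,.101]
d=read_camera('top');crop(d,200,140,400,290,'pics/c4.png',4)
print(wfit(d,S,off=(0,0)));print(get_obs()['joint_pos'])
"
```

```text
time: 6.92
tcp_pos: [434.9, 65.0, 138.0]
tcp_rot: [3.142, -0.0, 0.102]
ft_force: [-0.3, -0.3, -0.3]
grip_width: 91.1
([np.float64(-11.86), np.float64(-0.17), np.float64(-1.17)], np.float64(0.25552338877679465), np.int64(160))
[ 1.22490316e-01  2.03002268e-01  2.00491986e+00 -6.28185104e-05
  9.33613720e-01  1.59104768e+00]
```

View pics/c4.png

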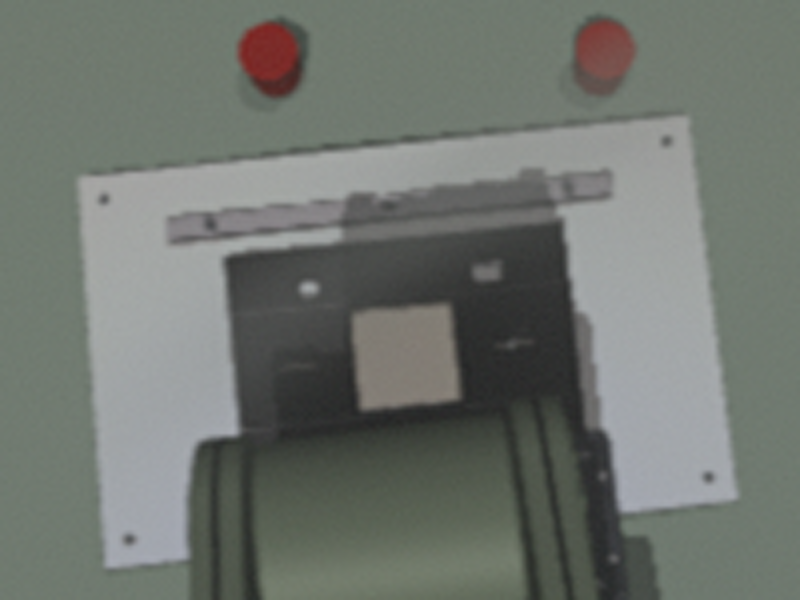

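The mask is centred left-right under the fence and undisturbed: window (352–460, 305–410), round hole (309,288), slot (487,270). I lower the fingers in front of the near edge.

```bash
python3 -m creep '[0,0,0.03,0,0,0, 0,0,0.06,0,0,0, 0,0,0.08,0,0,0, 0,0,0.087,0,0,0, 0,0,0.088,0,0,0, 0,0,0.089,0,0,0, 0,0,0.09,0,0,0, 0,0,0.09,0,0,0]'
```

```text
time: 7.63
tcp_pos: [435.7, 65.5, 48.9]
tcp_rot: [3.142, -0.002, 0.101]
ft_force: [-0.1, -0.5, -0.2]
grip_width: 91.2
```

```bash
python3 -m creep '[0.003,0,0,0,0,0, 0.006,0,0,0,0,0, 0.009,0,0,0,0,0, 0.011,0,0,0,0,0, 0.012,0,0,0,0,0, 0.013,0,0,0,0,0, 0.014,0,0,0,0,0, 0.015,0,0,0,0,0, 0.016,0,0,0,0,0, 0.017,0,0,0,0,0, 0.018,0,0,0,0,0, 0.018,0,0,0,0,0]'
python3 -c "
from fit import *
S=[540.57,76.1,.101]
d=read_camera('top')
print(wfit(d,S,off=(0,0)))
"
```

```text
time: 8.63
tcp_pos: [453.1, 67.3, 47.9]
tcp_rot: [3.142, -0.001, 0.101]
ft_force: [-1.2, 0.3, -0.6]
grip_width: 91.3
([np.float64(-2.46), np.float64(-0.15), np.float64(-0.27)], np.float64(1.2654480616841364), np.int64(160))
```

```bash
python3 -m creep '[0.001,0,0,0,0,0, 0.002,0,0,0,0,0, 0.003,0,0,0,0,0, 0.004,0,0,0,0,0, 0.005,0,0,0,0,0, 0.005,0,0,0,0,0]'
python3 -c "
from fit import *
d=read_camera('top');crop(d,200,140,400,290,'pics/c5.png',4)
"
```

```text
time: 9.18
tcp_pos: [457.5, 67.7, 47.9]
tcp_rot: [3.142, 0.0, 0.101]
ft_force: [-1.3, 0.1, 0.7]
grip_width: 90.9
```

View pics/c5.png

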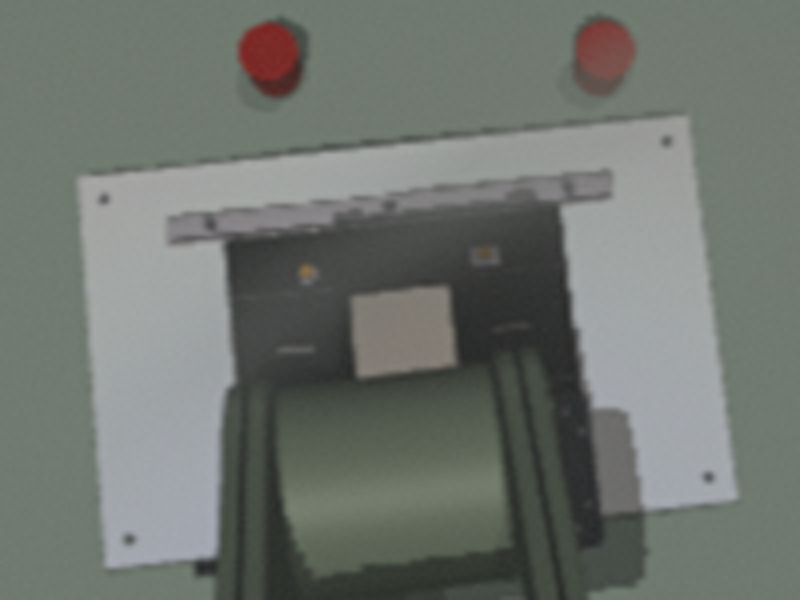

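The brass pins are now visible in both holes, (307,272) and (485,254), slightly towards the far side. A little more push is needed.

```bash
python3 -m creep '[0.0005,0,0,0,0,0, 0.001,0,0,0,0,0, 0.0015,0,0,0,0,0, 0.002,0,0,0,0,0, 0.002,0,0,0,0,0, 0.002,0,0,0,0,0]'
python3 -c "
from fit import *
d=read_camera('top');crop(d,240,180,340,255,'pics/c6.png',7)
"
```

```text
time: 9.73
tcp_pos: [459.8, 68.0, 47.9]
tcp_rot: [3.142, -0.0, 0.101]
ft_force: [-1.4, 0.3, -0.9]
grip_width: 91.0
```

View pics/c6.png

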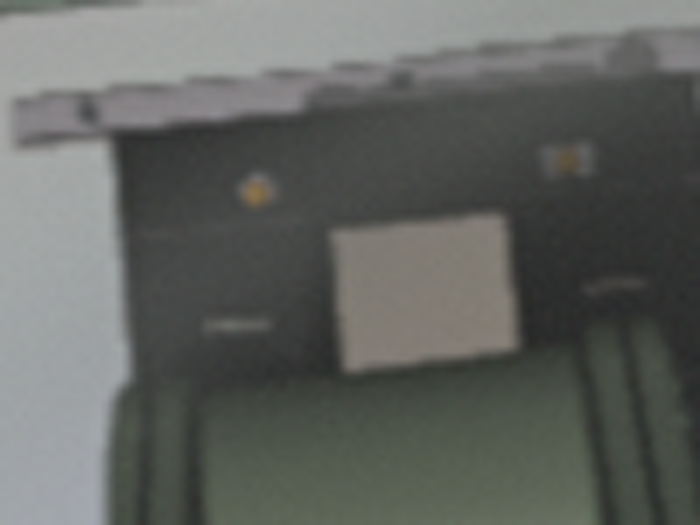

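The pins look nearly centred in both holes. I back the hand away, then judge flat versus leaning from the oblique camera.

```bash
python3 -m creep '[-0.005,0,0,0,0,0, -0.01,0,0,0,0,0, -0.015,0,0,0,0,0, -0.03,0,-0.03,0,0,0, -0.05,0,-0.06,0,0,0, -0.08,0,-0.09,0,0,0, -0.11,0,-0.1,0,0,0, -0.11,0,-0.1,0,0,0, -0.11,0,-0.1,0,0,0]'
python3 -c "
from fit import *
S=[540.57,76.1,.101]
d=read_camera('top')
a=crop(d,240,180,340,255,'pics/x.png',5)
for z,t in((24,0),(28.5,np.radians(4))):
  f=lambda p,P:proj(d,T(p,lean(P,z,t)))
  for h in((65,95),(28,28)):
    w=edgefit(d,rectpts(*h,6),S,f);print(z,h,rel(S,w[0]),w[1:])
e=read_camera('scene')
b=crop(e,285,165,425,250,'pics/x.png',5)
C=np.array([[-65,-95,6],[65,-95,6],[65,95,6],[-65,95,6.]])
for z,t,c in((24,0,(0,255,0)),(28.5,np.radians(4),(0,0,255))):
  q=(proj(e,T(S,lean(C,z,t)))-[285,165]+.5)*5
  cv2.polylines(b,[q.astype(int)],True,c,1)
cv2.imwrite('pics/c7.png',b)
"
```

```text
time: 10.53
tcp_pos: [349.3, 56.8, 148.7]
tcp_rot: [3.142, -0.003, 0.101]
ft_force: [0.3, 0.4, 0.3]
grip_width: 91.5
24 (65, 95) [np.float64(1.2), np.float64(-0.05), np.float64(-0.05)] (np.float64(0.2489107906316844), np.int64(160))
24 (28, 28) [np.float64(0.15), np.float64(-0.36), np.float64(-0.18)] (np.float64(0.24763001441371887), np.int64(160))
28.5 (65, 95) [np.float64(0.91), np.float64(-0.15), np.float64(-0.11)] (np.float64(0.25086779575081336), np.int64(160))
28.5 (28, 28) [np.float64(0.09), np.float64(-0.46), np.float64(-0.25)] (np.float64(0.2490742219773295), np.int64(160))
```

View pics/c7.png

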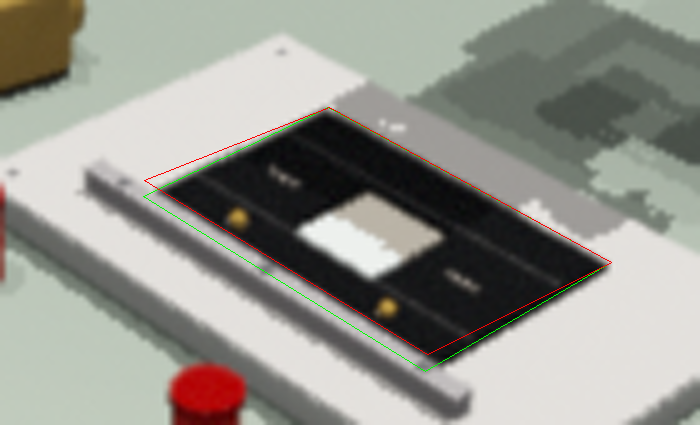

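In the oblique view both side edges lie on the green (flat) outline, not the red (leaning) one. Both brass pins stand proud through the holes, at (237,218) and (387,307). The top-camera fit gives mask offsets of about 0–1 mm in x and -0.3 mm in y, with 0.1° of yaw. The hand is clear, so I'm handing in.

```bash
python3 -c "
from rig import *
o=get_obs();print(o['time'],o['ft_force']);print(sign_off())"
```

```text
10.6333 [-0.31269033 -0.61732766  0.28195793]
the job is handed in; nothing more can be done
None
```

The mask appears seated on both pins, and I handed the job in at 10.6 s; `sign_off` gives no verdict. I pushed its right-hand (-y) edge about 15 mm along stage +y with the open fingertips. Then I pushed its near edge about 10 mm towards the fence until it dropped, and took the hand away.

**Last checks:**
- **Position:** the top camera puts the mask within about 1.2 mm in x, 0.4 mm in y and 0.2° of the stage. Its outline and its window disagree by about 1 mm in x, but both are inside the tolerance.
- **Flatness:** in the scene camera the side edges match the flat outline, and both pins stand proud through their holes. The fence hides the far edge.
- **Force:** the wrist read at most about 1.5 N at the end of each move, and near zero once the hand was away.
- **Other objects:** I did not measure the cans, viewer or quick-release plate again. The hand never went near them, and both cans looked unmoved in the pictures.

One early fit failed: the first scene-camera fit of the mask disagreed by several mm, so I used the top camera instead.

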